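Put the rinsed laundry-sink things back into their own holders

ROBOT

A 6-joint arm with a two-finger parallel gripper is mounted at the origin on the work surface. World frame = base frame: x ahead of the robot, y to its left, z up, the work surface at z = 0. Lengths are in mm, angles in degrees, forces in N, time in s.
With the tool pointing down it reaches from about 300 to 850 mm from the base axis. Payload 4.2 kg.
Tool frame: the origin (TCP) lies midway between the tips of the shut fingers; the grasp point (between the pads) lies 19 mm behind it; x points along the fingers, y is the direction in which the jaws open and shut, and the axes are right-handed (so a half turn about x gives the same grasp; the last joint's range is limited). The gripper opens to 91 mm and grips with 3 to 60 N. Pads are 32 mm wide; open, the fingers measure 118 mm over their backs; the gripper's body (76 mm by 178 mm) begins 60 mm behind the grasp point.
Start: joints at [75.688, 18.312, 89.639, -0, 72.044, -1.146], TCP at [130.976, 559.9, 213.976] pointing down, gripper open.
Joint ranges: [-177.97, 177.97], [-48.28, 115.42], [12.27, 149.76], [-77.06, 257.06], [2.81, 150.46], [-146.56, 146.56]. Speed limits (degrees/s): [147.25, 147.25, 180, 180, 180, 180].

INTERFACE

Orientations are given as [roll, pitch, yaw] about the fixed x, y, z axes, in that order (R = Rz(yaw) Ry(pitch) Rx(roll)).
In Python, from workcell import env gives the robot as it stands.
- The arm moves only by the shell command python3 -m handwheel 'ROWS' [FORCE]. ROWS is text: rows parted by semicolons, each of 7 numbers parted by spaces: the turn, a rotation vector about the tool's x, y, z in degrees, then the shift along the tool's x, y, z in m, then the finger opening in m, from 0 to 0.0912. In form: rx ry rz x y z grip; .... A call has 1 to 12 rows; each row is the pose to reach, as a shift and turn from the pose commanded when the call began, along the tool's axes at that moment; what a row does not reach only later rows make up. A row lasts 1/12 s, in which the tool goes at most 41.7 mm and 7.16 degrees, less where a joint would pass 70% of its speed; a pose out of reach is approached as far as the arm can. A call with a gripper value outside its range is refused whole. The fingers move at their own pace and stop on an object; FORCE is the grip in N (left out, the last holds). Time passes only in rows, so rows that repeat a pose let the fingers close. It gives the time, the measured TCP pose, the force and the opening at its end, in the units of the state.
- env.state(): the state, without advancing time (a new reading comes with each control period).
- env.grab_frame(name): name is "scene" or "side" or "wrist"; returns the picture (420x560x3 uint8, red, green, blue); there is no depth.
- env.get_calibration(name): a dict with "mtx" (3x3 intrinsics, pixels), "T" (4x4, takes a point from camera to world coordinates); the wrist camera has in their place "hand_eye" (4x4, takes a point from camera to tool coordinates, whose origin is the TCP and whose axes are the tool frame's). Camera axes: x right, y up, looking along -z (the intrinsics and any distortion apply to the point x, -y, -z); pixel columns grow to the right and rows downward; lengths in mm; the calibration is good to about 2 mm. A picture is of the moment at which its call begins: read the wrist's pose just before it. get_calibration takes no time and is no camera call.
- env.job_done(): hands the job in, once; it reports no verdict.
The state is a dict: "time_s": time; "qpos": joint angles; "qvel": joint speeds; "effort": joint torques, N m; "ee_pos": TCP position; "ee_rot": TCP orientation; "force": force on the tool from outside, world axes, zero at the start; "torque": the same for the moment, N m; "gripper_width": finger opening in mm.
Only numpy, scipy, OpenCV 4.12 (cv2) and the standard library are available. Lean on these libraries where they do the work, as an engineer would, in place of code of your own. Each camera call takes 0.05 s, during which the arm holds its last target. There are 200 camera calls.

TASK

The scrubbing brush, the soap dispenser, the steel tin and the sink's overflow tube have been rinsed and stand on the counter; put each one back upright (the brush bristles down) in the holder on the slatted shelf that is made for its shape: brush in the oblong dish, dispenser in the square dish, tin in the round dish, each sitting flat on the floor of its dish, and the tube slid fully home into the pipe sleeve, so that its dark ring is level with the rim. Lower each one in rather than dropping it, and do not knock any of them over. Leave the stack of aerosol caps and the spray can at the ends of the shelf standing where they are.

Things in the scene. Friction and masses are not known exactly. Their poses are not given: they have to be found in the camera images.
- brush: Scrubbing brush lying bristles down on the counter, 140 x 48 mm and 50 mm high: wooden back 20 mm thick (z = 30 to 50 mm, 140 x 48 mm) over a stiff block of white nylon bristles (126 x 40 mm, z = 0 to 30 mm), about 0.14 kg. Origin: centre of its underside; x along its length, z up. Grip it across the back (along its y, 48 mm wide). The two ends are alike.
- soap_dispenser: Push dispenser of hand soap, square green plastic bottle 56 x 56 mm, straight sides up to z = 80 mm (shoulder at 84 mm), with a white collar and push head above it up to z = 110 mm, about 0.22 kg. Origin: centre of its underside, z up; the spout points along its -x, at z = 105 mm, and reaches 40 mm from the axis (12 mm past the bottle's side). Grip the bottle below the shoulder across its y, so that the fingers pass either side of the spout. All one rigid piece.
- tin: Closed round steel tin standing lid up, 62 mm in diameter and 63 mm high (the lid is the upper 17 mm), about 0.18 kg, one rigid piece. Origin: centre of its underside, z up.
- overflow_tube: Overflow tube of the sink: straight white plastic tube standing upright, 32 mm in outer diameter, 150 mm long, with a 4 mm wide dark ring round it, centred 46 mm above its lower end (the insertion mark) and four dark slots near its top end, about 0.10 kg. Origin: centre of its lower end, z up along the tube.
- brush_dish: Oblong white ceramic dish for the brush, 170 x 74 mm outside, 162 x 66 mm inside, floor 4 mm and rim 12 mm above its underside, grey drain slots in the floor. x along its length; the brush may go in either way round. It is fixed to the slatted shelf, whose top is 50 mm above the counter; origin: centre of its underside, z up, so the origin is about 50 mm above the counter.
- square_dish: Square white ceramic dish for the soap dispenser, 80 x 80 mm outside, 72 x 72 mm inside, sides along its x and y, floor 4 mm and rim 12 mm above its underside; the dispenser fits only with its sides about parallel to the dish's, any of the four ways round. It is fixed to the slatted shelf, whose top is 50 mm above the counter; origin: centre of its underside, z up, so the origin is about 50 mm above the counter.
- round_dish: Round white ceramic dish for the tin, 86 mm in outer and 74 mm in inner diameter at the floor, floor 4 mm and rim 12 mm above its underside. It is fixed to the slatted shelf, whose top is 50 mm above the counter; origin: centre of its underside, z up, so the origin is about 50 mm above the counter.
- pipe_sleeve: Upright grey plastic pipe sleeve for the overflow tube: outer diameter 50 mm on a flange 76 mm in diameter, bore 42 mm widening to 50 mm at the mouth, closed below: floor 4 mm and rim 50 mm above its underside, so a tube standing upright on the floor has its dark ring at the rim. It is fixed to the slatted shelf, whose top is 50 mm above the counter; origin: centre of its underside, z up, so the origin is about 50 mm above the counter.
- cap_stack: Bystander: stack of three aerosol caps (white, blue and red, nested, one piece), 67 mm in diameter and 76 mm high, standing loose at one end of the slatted shelf (board 860 mm long across the robot's front by 200 mm deep, top 50 mm above the counter). Origin: centre of its underside.
- spray_can: Bystander: aerosol can without its cap, white and grey, 54 mm in diameter and 164 mm high, standing loose at the other end of the slatted shelf. Origin: centre of its underside.
There are look-alikes about, which are no part of the job. Leave any yellow look-alike of the brush alone.

How it is judged:
By the outcome, as a careful person would: the job done as asked, in the order asked, and still so for the second after the job is handed in, with the robot touching nothing.
It also fails if it takes over 106 s, if anything falls off the work surface, if the arm or the gripper's body presses on something with over 40 N, if the wrist force passes 120 N, or if a joint passes its speed limit or range.

## Working session

There is one attempt and no reset: what is moved stays moved. The work goes in short steps, Python scripts to look and compute and a shell command to move; the robot and the scene stay as the last step left them, time stands still between calls to the robot, and variables do not carry over. Pictures are saved under pics/ and viewed, on a budget of 14 in all, crops included, one or two more only if the job needs it, and the job is handed in when it is done.

```bash
ls; mkdir -p pics; python3 - <<'E'
from workcell import env
import cv2,json
s=env.state();print(s)
for n in("scene","side","wrist"):
    im=env.grab_frame(n);cv2.imwrite(f"pics/{n}0.png",im[:,:,::-1])
    c=env.get_calibration(n);print(n,{k:(v.tolist() if hasattr(v,'tolist') else v) for k,v in c.items()})
E
```

```text
pics
{'time_s': 0.0, 'qpos': array([ 7.56855566e+01,  1.83525843e+01,  8.97070584e+01, -1.73065404e-03,
        7.20427726e+01, -1.14731363e+00]), 'qvel': array([-0.14117221, -0.01110879, -0.03805072, -0.04988505,  0.03267236,
        0.00017679]), 'effort': array([-3.45642020e-04, -4.12478149e+01, -2.31969774e+01,  7.26699340e-02,
        4.58683167e-02, -1.80786601e-04]), 'ee_pos': array([130.87806878, 559.3887519 , 213.10639966]), 'ee_rot': array([ -90.22688462,   89.89757153, -103.39347936]), 'force': array([0.53416134, 0.04375822, 0.32706723]), 'torque': array([ 0.07624726, -0.03078975, -0.02198008]), 'gripper_width': 91.35301539570727}
scene {'mtx': [[412.2098298573117, 0.0, 276.5236803258047], [0.0, 412.2098298573117, 208.65961168679829], [0.0, 0.0, 1.0]], 'T': [[0.3697215076762628, -0.6794389683451917, 0.6337733783109014, 1169.89863814471], [0.9291189036544819, 0.2752267931995455, -0.2469580433534985, -225.91408829855058], [-0.006638496327103619, 0.6801565265430572, 0.7330368543036556, 885.7444988821804], [0.0, 0.0, 0.0, 1.0]]}
side {'mtx': [[380.6486680233287, 0.0, 285.62534761030224], [0.0, 380.6486680233287, 209.82090769823978], [0.0, 0.0, 1.0]], 'T': [[0.7137386902931725, 0.45572959778320327, -0.5318718038051523, -65.78709451801973], [-0.700184746535391, 0.48359581067750584, -0.525239386008262, -480.9782289402337], [0.017843842012218086, 0.7472921955965589, 0.6642559534567359, 694.8707471488866], [0.0, 0.0, 0.0, 1.0]]}
wrist {'mtx': [[306.30784709057866, 0.0, 280.628655963321], [0.0, 306.30784709057866, 208.90663221827464], [0.0, 0.0, 1.0]], 'hand_eye': [[-0.0003124637465449121, 0.2792401928180242, -0.9602212334047602, -170.3576753250957], [0.9999999490783488, 0.0001495537645816705, -0.00028191660333886157, 0.1447761402005865], [6.488225361189237e-05, -0.9602212725974276, -0.2792402253287821, -78.91930721634407], [0.0, 0.0, 0.0, 1.0]]}
```

View pics/scene0.png

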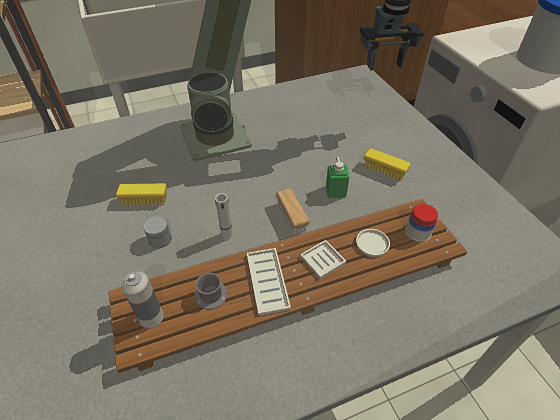

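View pics/side0.png

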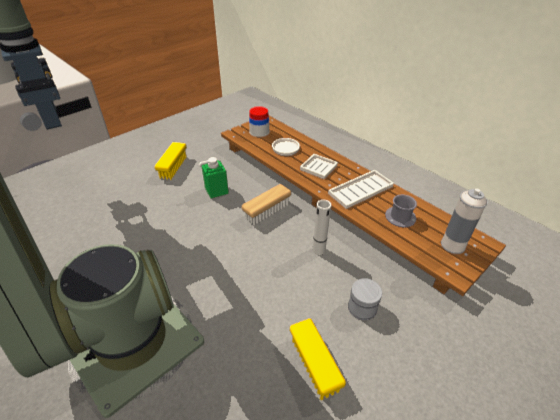

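The scene view shows the wooden brush at (292,208), dispenser (338,180), tin (157,232) and tube (223,212). The dishes are at (268,281), (323,259) and (372,243), and the sleeve at (208,288). There are two yellow look-alike brushes, at (142,194) and (386,164), and their colour rules them out. The side view agrees: brush (267,202), dispenser (214,178), tin (365,298), tube (321,228).

```bash
cat > h.py <<'E'
import numpy as np, cv2
from workcell import env
from scipy.spatial.transform import Rotation as R
def pose(s): 
    T=np.eye(4); T[:3,:3]=R.from_euler('xyz',s['ee_rot'],degrees=True).as_matrix(); T[:3,3]=s['ee_pos']; return T
def grab(n):
    s=env.state(); im=env.grab_frame(n); c=env.get_calibration(n)
    T=np.array(c['T']) if 'T' in c else pose(s)@np.array(c['hand_eye'])
    return im,(np.array(c['mtx']),T)
def ray(cam,p):
    K,T=cam; p=np.atleast_2d(np.float64(p))
    d=np.c_[(p[:,0]-K[0,2])/K[0,0],-(p[:,1]-K[1,2])/K[1,1],-np.ones(len(p))]@T[:3,:3].T
    return T[:3,3],d
def onz(cam,p,z):
    o,d=ray(cam,p); return o+d*((z-o[2])/d[:,2])[:,None]
def tri(c1,p1,c2,p2):
    (o1,d1),(o2,d2)=ray(c1,p1),ray(c2,p2); d1,d2=d1[0],d2[0]
    t=np.linalg.lstsq(np.c_[d1,-d2],o2-o1,rcond=None)[0]
    a,b=o1+t[0]*d1,o2+t[1]*d2; return (a+b)/2,np.linalg.norm(a-b)
def proj(cam,P):
    K,T=cam; q=(np.atleast_2d(P)-T[:3,3])@T[:3,:3]
    return np.c_[K[0,0]*q[:,0]/-q[:,2]+K[0,2],K[1,1]*q[:,1]/q[:,2]+K[1,2]]
def blob(im,roi,f):
    """largest component in roi (x0,y0,x1,y1) where f(hsv) ; returns contour in full pixels"""
    x0,y0,x1,y1=roi; h=cv2.cvtColor(im[y0:y1,x0:x1],cv2.COLOR_RGB2HSV).astype(int)
    m=cv2.morphologyEx(f(h[...,0],h[...,1],h[...,2]).astype(np.uint8),cv2.MORPH_CLOSE,np.ones((3,3)))
    c=max(cv2.findContours(m,cv2.RETR_EXTERNAL,cv2.CHAIN_APPROX_NONE)[0],key=cv2.contourArea)
    return c+np.array([x0,y0])
E
python3 - <<'E'
from h import *
np.set_printoptions(precision=1,suppress=True)
(a,ca),(b,cb)=grab('scene'),grab('side')
white=lambda h,s,v:(s<60)&(v>150)
wood=lambda h,s,v:(h>5)&(h<20)&(s>70)&(v>150)
green=lambda h,s,v:(h>50)&(h<85)&(s>120)
f={'brush':(wood,(265,180,315,233),(235,180,297,218)),
'green':(green,(320,160,355,200),(195,155,235,200)),
'bdish':(white,(240,244,296,316),(325,168,400,210)),
'sdish':(white,(298,236,348,280),(298,152,341,182)),
'rdish':(white,(352,226,394,262),(268,136,303,158))}
for n,(m,r1,r2) in f.items():
    k1,k2=blob(a,r1,m),blob(b,r2,m)
    x1,x2=cv2.minAreaRect(k1),cv2.minAreaRect(k2)
    print(n,x1,x2,*tri(ca,x1[0],cb,x2[0]))
def t(n,p,q): print(n,*tri(ca,p,cb,q))
t('tube top',(222,198),(323,204)); t('tin top',(156,224),(366,288)); t('sleeve',(208,281),(404,202))
t('can top',(133,275),(477,193)); t('cap top',(425,211),(259,113))
for n,p in (('tin',(158,242)),('tube',(224,227))): print(n,'base front',onz(ca,p,0))
E
```

```text
brush ((292.9310607910156, 206.03648376464844), (40.550270080566406, 14.816446304321289), 62.10273361206055) ((264.9908447265625, 198.30274963378906), (14.403033256530762, 50.45707321166992), 59.2645149230957) [448.7 104.9  42.7] 0.8410256704226101
green ((340.6527099609375, 171.46812438964844), (17.436460494995117, 14.250396728515625), 10.007980346679688) ((215.08106994628906, 178.98646545410156), (34.52378845214844, 22.193864822387695), 80.53767395019531) [396.8 270.5  56.7] 29.56984725659123
bdish ((268.0384826660156, 279.69232177734375), (61.77658462524414, 32.75139236450195), 78.69007110595703) ((365.1268310546875, 183.91908264160156), (27.969146728515625, 74.77607727050781), 67.45694732666016) [666.6 -54.7  68. ] 4.786831573980645
sdish ((322.9723815917969, 257.46893310546875), (34.54692077636719, 29.564191818237305), 48.36646270751953) ((318.115966796875, 165.1984405517578), (32.523502349853516, 19.9592342376709), 21.037511825561523) [650.   97.9  57.9] 0.9792318923166616
rdish ((372.5, 241.5), (25.0, 33.0), 90.0) ((285.0, 146.0), (16.0, 26.0), 90.0) [651.9 237.2  57.8] 0.24981193408421457
tube top [446.4 -90.6 147.3] 0.44819738409215165
tin top [ 391.1 -264.6   63.4] 1.3605886693559877
sleeve [ 639.2 -186.4  100.6] 2.614869451866128
can top [ 644.6 -326.2  209.2] 6.002928272270549
cap top [659.1 368.7 120.7] 9.12481413990951
tin base front [[ 398.  -273.7    0. ]]
tube base front [[414.  -90.8   0. ]]
```

```bash
cat >> h.py <<'E'
def goto(x,y,z,yaw,flip=True):
    """print rotvec+shift (tool axes) from the measured pose to TCP x,y,z, tool down, tool-y along world yaw (mod 180)"""
    T=pose(env.state()); best=None
    for a in (yaw,yaw+180):
        yv=np.array([np.cos(np.radians(a)),np.sin(np.radians(a)),0]); xv=np.array([0,0,-1.])
        rv=R.from_matrix(T[:3,:3].T@np.c_[xv,yv,np.cross(xv,yv)]).as_rotvec(degrees=True)
        if best is None or np.linalg.norm(rv)<np.linalg.norm(best): best=rv
    s=env.state()
    print('t %.1f at'%s['time_s'],s['ee_pos'].round(1),'yaw %.1f'%np.degrees(np.arctan2(T[1,1],T[0,1])),'tilt %.1f'%np.degrees(np.arccos(-T[2,0])),'q6 %.0f'%s['qpos'][5],'F',s['force'].round(1),'w %.1f'%s['gripper_width'])
    print('-> turn',best.round(2),'shift m',(T[:3,:3].T@(np.array([x,y,z])-T[:3,3])/1000).round(4))
E
python3 - <<'E'
from h import *
np.set_printoptions(precision=1,suppress=True)
a,ca=grab('scene'); b,cb=grab('side')
wood=lambda h,s,v:(h>5)&(h<20)&(s>70)&(v>150)
for im,c,r in((a,ca,(265,180,315,233)),(b,cb,(235,180,297,218))):
    k=blob(im,r,wood)[:,0]; P=onz(c,k,50)[:,:2]; q=cv2.minAreaRect(P.astype(np.float32)); print(q)
for im,c,r in((a,ca,(240,244,296,316)),(b,cb,(325,168,400,210)),(a,ca,(298,236,348,280)),(b,cb,(298,152,341,182))):
    k=blob(im,r,lambda h,s,v:(s<60)&(v>150))[:,0]; print(cv2.minAreaRect(onz(c,k,62)[:,:2].astype(np.float32)))
T=pose(env.state()); print(T)
goto(480,110,300,0); goto(480,110,300,90)
E
```

```text
((452.5430908203125, 101.35589599609375), (42.96560287475586, 136.44923400878906), 88.62286376953125)
((445.0559387207031, 98.45551300048828), (142.74258422851562, 51.00788116455078), 0.12355480343103409)
((657.226318359375, -51.85839080810547), (73.38341522216797, 169.6700439453125), 79.94632720947266)
((685.71630859375, -53.57330322265625), (105.24775695800781, 243.91403198242188), 76.68247985839844)
((651.533203125, 96.35404205322266), (79.9761734008789, 79.44465637207031), 12.674686431884766)
((645.9110717773438, 94.57051086425781), (92.30558776855469, 81.45700073242188), 12.372474670410156)
[[ -0.    0.2   1.  131. ]
 [ -0.    1.   -0.2 559.8]
 [ -1.   -0.    0.  213.7]
 [  0.    0.    0.    1. ]]
t 0.3 at [131.  559.8 213.7] yaw 76.8 tilt 0.0 q6 -1 F [ 0.5 -0.5 -0.1] w 90.8
-> turn [76.8  0.   0. ] shift m [-0.1 -0.4  0.4]
t 0.3 at [131.  559.8 213.7] yaw 76.8 tilt 0.0 q6 -1 F [ 0.5 -0.5 -0.1] w 90.8
-> turn [-13.2  -0.    0. ] shift m [-0.1 -0.4  0.4]
```

```bash
sed -i "s/print('-> turn'.*/print('-> turn',np.array2string(best,precision=2,suppress_small=True),'shift',*['%.4f'%v for v in T[:3,:3].T@(np.array([x,y,z])-T[:3,3])\/1000])/" h.py
python3 -m handwheel '-2 0 0 -0.03 -0.03 0.03 0.09;-4 0 0 -0.06 -0.08 0.08 0.09;-13.2 0 0 -0.086 -0.419 0.405 0.09;-13.2 0 0 -0.086 -0.419 0.405 0.09;-13.2 0 0 -0.086 -0.419 0.405 0.09;-13.2 0 0 -0.086 -0.419 0.405 0.09;-13.2 0 0 -0.086 -0.419 0.405 0.09;-13.2 0 0 -0.086 -0.419 0.405 0.09;-13.2 0 0 -0.086 -0.419 0.405 0.09;-13.2 0 0 -0.086 -0.419 0.405 0.09;-13.2 0 0 -0.086 -0.419 0.405 0.09;-13.2 0 0 -0.086 -0.419 0.405 0.09' 40
python3 -c "
from h import *
goto(430,60,300,90)"
```

```text
time_s: 1.35
ee_pos: [380.8, 141.1, 292.0]
ee_rot: [29.7, 89.9, 29.7]
force: [0.5, 1.0, -0.1]
gripper_width: 89.5
t 1.4 at [380.8 141.1 292. ] yaw 90.0 tilt 0.1 q6 -71 F [ 0.5  1.  -0.1] w 89.5
-> turn [ 0.04  0.06 -0.03] shift -0.0080 -0.0811 0.0492
```

```bash

python3 -m handwheel '0 0 0 -0.004 -0.04 0.025 0.09;0 0 0 -0.008 -0.081 0.049 0.09;0 0 0 -0.008 -0.081 0.049 0.09;0 0 0 -0.008 -0.081 0.049 0.09'
python3 - <<'E'
from h import *
im,c=grab('wrist'); np.savez('w1.npz',im=im,K=c[0],T=c[1]); cv2.imwrite('pics/w1.png',cv2.resize(im[:,:,::-1],(800,600)))
E
```

```text
time_s: 1.68
ee_pos: [430.7, 59.8, 299.5]
ee_rot: [-34.3, 90.0, -34.5]
force: [-0.4, 0.6, -0.4]
gripper_width: 90.1
```

View pics/w1.png

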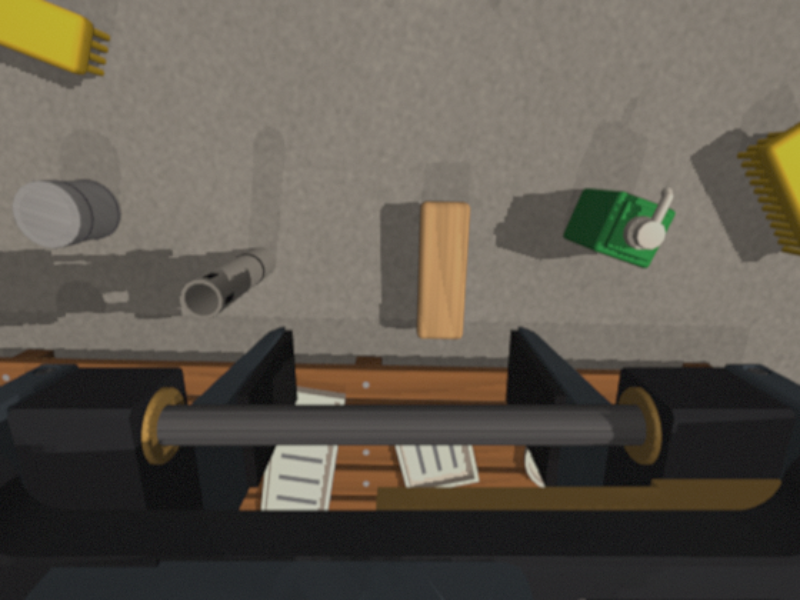

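The wrist picture (800x600) shows the wooden brush at (443,270), and the dispenser with its head at (648,233) and spout pointing up and to the right. The tube top is at (203,297) and the tin top at (46,213). The dishes are partly hidden by the gripper. The brush is the only natural-wood one; the two yellow ones, at the upper left and right edges, are the look-alikes.

```bash
python3 - <<'E'
from h import *
np.set_printoptions(precision=1,suppress=True)
d=np.load('w1.npz'); im=d['im']; c=(d['K'],d['T']); k=.7
B=blob(im,(280,135,335,242),lambda h,s,v:(h>5)&(h<20)&(s>70)&(v>120))[:,0]
q=cv2.minAreaRect(B.astype(np.float32)); print(q)
print('brush',cv2.minAreaRect(onz(c,B,50)[:,:2].astype(np.float32)))
sc=env.get_calibration('side'); cs=(np.array(sc['mtx']),np.array(sc['T']))
sc=env.get_calibration('scene'); ca=(np.array(sc['mtx']),np.array(sc['T']))
print('brush tri',tri(c,q[0],cs,(265.5,198.6)),tri(c,q[0],ca,(292.9,206)))
P=onz(c,np.array([(674,208),(650,267),(600,250),(622,195)])*k,84); print('shoulder',P, P.mean(0)); e=P[1]-P[0];print(np.degrees(np.arctan2(e[1],e[0])));e=P[1]-P[2];print(np.degrees(np.arctan2(e[1],e[0])))
print('base?',onz(c,np.array([(565,237),(582,188)])*k,0))
print('head',onz(c,np.array([(649,233),(668,192)])*k,108))
print('tin',onz(c,np.array([(47,214)])*k,63),tri(c,(47*k,214*k),ca,(156,224)))
print('tube',onz(c,np.array([(204,297)])*k,150),tri(c,(204*k,297*k),ca,(222,197)))
goto(446,102,60,90)
E
```

```text
((310.5350646972656, 188.72886657714844), (33.1021842956543, 96.58209228515625), 2.602562189102173)
brush ((448.2055358886719, 101.28184509277344), (45.3379020690918, 138.0532989501953), 88.69181060791016)
brush tri (array([446.5, 101.8,  45. ]), np.float64(1.2446123472355206)) (array([447.2, 103.8,  41.1]), np.float64(2.542880354149311))
shoulder [[383.7 296.6  84. ]
 [435.8 283.9  84. ]
 [420.1 237.1  84. ]
 [372.5 250.1  84. ]] [403.  266.9  84. ]
-13.71857747953024
71.54478355672862
base? [[420.7 236.2   0. ]
 [369.7 248.8   0. ]]
head [[401.9 264.8 108. ]
 [369.  275.  108. ]]
tin [[ 388.3 -264.5   63. ]] (array([ 388.7, -264.5,   61.9]), np.float64(1.4879489538384965))
tube [[443.2 -89.9 150. ]] (array([443.8, -90. , 148.6]), np.float64(1.1118812688530006))
t 1.7 at [429.6  61.4 299.3] yaw 89.9 tilt 0.1 q6 -83 F [-0.5  0.2 -0.3] w 89.6
-> turn [-0.15 -0.04 -0.04] shift 0.2393 0.0405 0.0165
```

```bash

python3 -m handwheel '0 0 0 0 -0.01 0.04 0.09;0 0 0 0 -0.03 0.08 0.09;0 0 0 0 -0.03 0.12 0.09;0 0 0 0 -0.03 0.14 0.09;0 0 0 0 -0.03 0.14 0.09;0 0 0 0 -0.03 0.14 0.09'
python3 - <<'E'
from h import *
im,c=grab('wrist'); np.savez('w2.npz',im=im,K=c[0],T=c[1]); cv2.imwrite('pics/w2.png',cv2.resize(im[:,:,::-1],(800,600)))
E
```

```text
time_s: 2.23
ee_pos: [569.1, 34.1, 298.4]
ee_rot: [164.4, 89.8, 164.5]
force: [-0.7, -0.2, -0.2]
gripper_width: 89.7
```

View pics/w2.png

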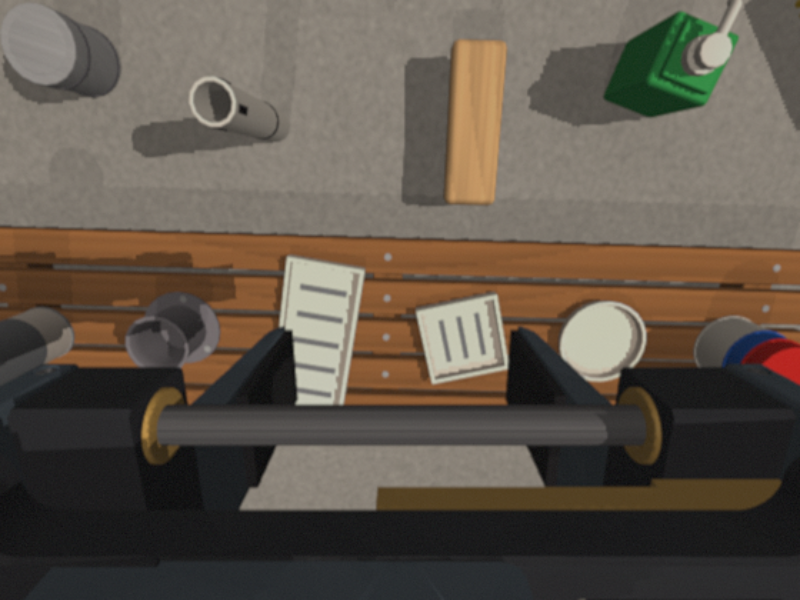

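The square dish has corners (417,312), (497,294), (507,366) and (432,384). The oblong dish's near corners are (288,256) and (363,269). The round dish is centred at about (602,341), the sleeve mouth at about (158,344) and the cap stack at the right edge.

```bash
python3 - <<'E'
from h import *
np.set_printoptions(precision=1,suppress=True)
d=np.load('w2.npz'); im=d['im']; c=(d['K'],d['T']); k=.7
d1=np.load('w1.npz'); c1=(d1['K'],d1['T'])
a,ca=grab('scene')
wh=lambda h,s,v:(s<70)&(v>120)
B=blob(im,(300,22,365,150),lambda h,s,v:(h>5)&(h<20)&(s>70)&(v>120))[:,0].astype(np.float32); q=cv2.minAreaRect(B)
print('brush',cv2.minAreaRect(onz(c,B,50)[:,:2].astype(np.float32)),tri(c,q[0],c1,(310.5,188.7)))
S=blob(im,(288,198,358,274),wh)[:,0].astype(np.float32); q=cv2.minAreaRect(S)
print('sq',cv2.minAreaRect(onz(c,S,62)[:,:2].astype(np.float32)),tri(c,q[0],ca,(323,257.5)))
P=onz(c,np.array([(417,312),(497,294),(507,366),(432,384)])*k,62); print(P.mean(0))
P=onz(c,np.array([(288,256),(363,269),(345,405),(284,330)])*k,62); print('bd near corners, side pts',P)
e=P[1]-P[0]; print('short dir',np.degrees(np.arctan2(e[1],e[0])),np.linalg.norm(e)); e=P[2]-P[1]; print('long dir',np.degrees(np.arctan2(e[1],e[0])))
m=(P[0]+P[1])/2
for y in(-10,-11.5): print('ctr',m[:2]+85*np.array([np.cos(np.radians(y)),np.sin(np.radians(y))]))
Rr=blob(im,(385,200,460,275),wh)[:,0].astype(np.float32); print('round',cv2.minEnclosingCircle(onz(c,Rr,62)[:,:2].astype(np.float32)),tri(c,cv2.fitEllipse(Rr)[0],ca,(372.5,241.5)))
print('sleeve',onz(c,np.array([(159,345)])*k,100),tri(c,(159*k,345*k),ca,(208.5,281)),'flange',onz(c,np.array([(180,333)])*k,54))
print('tube',onz(c,np.array([(213,102)])*k,150),tri(c,(213*k,102*k),c1,(204*k,297*k)))
print('tin',onz(c,np.array([(40,45)])*k,63),tri(c,(40*k,45*k),c1,(47*k,214*k)))
print('head',tri(c,(710*k,55*k),c1,(649*k,234*k)))
goto(447,101.5,70,88.7)
E
```

```text
brush ((449.8331298828125, 100.5513916015625), (45.21498107910156, 137.12648010253906), 88.6417007446289) (array([446.1, 102.3,  44.2]), np.float64(0.09864587634398368))
sq ((650.4052124023438, 96.29893493652344), (81.83773803710938, 81.36564636230469), 12.730424880981445) (array([650.4,  97.6,  58.9]), np.float64(0.9028582675188349))
[650.7  96.6  62. ]
bd near corners, side pts [[566.5 -71.8  62. ]
 [578.9  -1.5  62. ]
 [723.4 -23.3  62. ]
 [640.6 -80.9  62. ]]
short dir 80.05942841603326 71.39510988649891
long dir -8.584591747796962
ctr [656.4 -51.4]
ctr [656.  -53.6]
round ((652.3099365234375, 235.72337341308594), 43.22815704345703) (array([652. , 236.8,  57.9]), np.float64(0.9916355466787762))
sleeve [[ 641.3 -184.2  100. ]] (array([ 640.3, -183.7,  101.8]), np.float64(1.1334416776561433)) flange [[ 647.  -188.3   54. ]]
tube [[445.6 -92.1 150. ]] (array([444.9, -93.7, 143.9]), np.float64(1.6095802536436778))
tin [[ 390.2 -264.4   63. ]] (array([ 388.8, -268.7,   57.4]), np.float64(0.30581470541798694))
head (array([404.1, 270.2,  97.4]), np.float64(1.1423274670338006))
t 2.3 at [568.   33.7 299.4] yaw 90.1 tilt 0.1 q6 -88 F [-0.6 -0.1 -0.3] w 90.2
-> turn [ 1.44 -0.08 -0.03] shift 0.2296 0.0680 -0.1206
```

```bash

python3 -m handwheel '1.4 0 0 0.03 0.02 -0.03 0.09;1.4 0 0 0.06 0.036 -0.06 0.09;1.4 0 0 0.09 0.054 -0.09 0.09;1.4 0 0 0.12 0.068 -0.12 0.09;1.4 0 0 0.16 0.068 -0.1206 0.09;1.4 0 0 0.195 0.068 -0.1206 0.09;1.4 0 0 0.22 0.068 -0.1206 0.09;1.4 0 0 0.245 0.068 -0.1206 0.09;1.4 0 0 0.265 0.068 -0.1206 0.09;1.4 0 0 0.277 0.068 -0.1206 0.09;1.4 0 0 0.277 0.068 -0.1206 0.09;1.4 0 0 0.277 0.068 -0.1206 0.09' 
python3 - <<'E'
from h import *
goto(447,101.5,22,88.7)
im,c=grab('wrist');cv2.imwrite('pics/w3.png',im[:,:,::-1])
E
```

```text
time_s: 3.33
ee_pos: [447.7, 100.5, 22.9]
ee_rot: [170.7, 90.0, 169.3]
force: [0.1, 0.2, -0.5]
gripper_width: 90.2
t 3.3 at [447.7 100.5  22.9] yaw 88.7 tilt 0.0 q6 -77 F [ 0.1  0.2 -0.5] w 90.2
-> turn [-0.02 -0.03 -0.01] shift 0.0009 0.0010 -0.0007
```

View pics/w3.png

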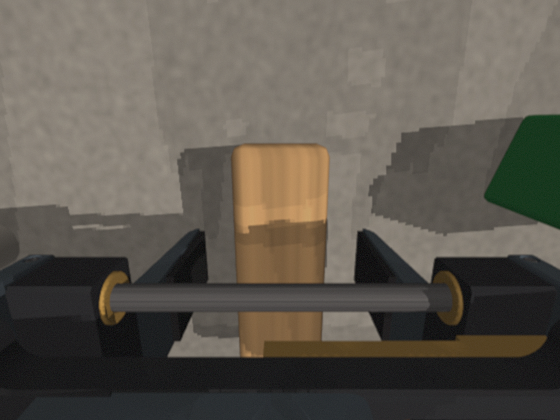

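The brush (232–328 px wide) sits centred between the fingers. Next I close and lift.

```bash

python3 -m handwheel '0 0 0 0 0 0 0.035;0 0 0 0 0 0 0.035;0 0 0 0 0 0 0.035;0 0 0 0 0 0 0.035;0 0 0 0 0 0 0.035;0 0 0 0 0 0 0.035;0 0 0 0 0 0 0.035;0 0 0 0 0 0 0.035' 30
python3 -m handwheel '0 0 0 -0.005 0 0 0.035;0 0 0 -0.015 0 0 0.035;0 0 0 -0.03 0 0 0.035;0 0 0 -0.05 0 0 0.035;0 0 0 -0.075 0 0 0.035;0 0 0 -0.09 0 0 0.035;0 0 0 -0.1 0 0 0.035;0 0 0 -0.1 0 0 0.035' 30
python3 - <<'E'
from h import *
goto(656.5,-52,120,80.3)
E
```

```text
time_s: 4.05
ee_pos: [448.8, 100.1, 22.5]
ee_rot: [84.6, 90.0, 83.2]
force: [0.3, -0.4, 0.9]
gripper_width: 47.8
time_s: 4.72
ee_pos: [450.2, 100.4, 124.7]
ee_rot: [13.7, 89.7, 12.3]
force: [-0.3, 1.1, -1.1]
gripper_width: 48.0
t 4.7 at [450.2 100.4 124.7] yaw 88.6 tilt 0.3 q6 -77 F [-0.3  1.1 -1.1] w 48.0
-> turn [ 8.33  0.27 -0.09] shift 0.0055 -0.1474 0.2099
```

```bash

python3 -m handwheel '1 0 0 0 -0.01 0.014 0.035;2 0 0 0 -0.028 0.04 0.035;4 0 0 0 -0.05 0.072 0.035;5 0 0 0 -0.074 0.105 0.035;7 0 0 0 -0.1 0.142 0.035;8 0 0 0 -0.12 0.172 0.035;8.3 0 0 0 -0.136 0.195 0.035;8.3 0 0 0 -0.145 0.207 0.035;8.3 0 0 0.005 -0.1474 0.21 0.035;8.3 0 0 0.005 -0.1474 0.21 0.035;8.3 0 0 0.005 -0.1474 0.21 0.035;8.3 0 0 0.005 -0.1474 0.21 0.035'
python3 - <<'E'
from h import *
goto(656.5,-52,76,80.3)
im,c=grab('wrist');cv2.imwrite('pics/w4.png',im[:,:,::-1])
E
```

```text
time_s: 5.72
ee_pos: [653.7, -51.3, 116.9]
ee_rot: [173.5, 89.9, 163.8]
force: [0.1, 0.4, -1.4]
gripper_width: 47.8
t 5.7 at [653.7 -51.3 116.9] yaw 80.4 tilt 0.1 q6 -86 F [ 0.1  0.4 -1.4] w 47.8
-> turn [ 0.08 -0.12 -0.01] shift 0.0409 -0.0003 0.0029
```

View pics/w4.png

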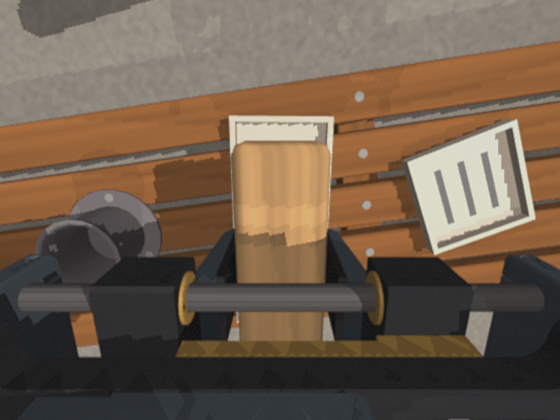

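The brush lies over the oblong dish, aligned with it (dish near edge at row 117, sides at 230–333). Next I lower it.

```bash

python3 -m handwheel '0 0 0 0.008 0 0.002 0.035;0 0 0 0.016 0 0.002 0.035;0 0 0 0.024 0 0.002 0.035;0 0 0 0.03 0 0.002 0.035;0 0 0 0.034 0 0.002 0.035;0 0 0 0.037 0 0.002 0.035;0 0 0 0.039 0 0.002 0.035;0 0 0 0.039 0 0.002 0.035'
python3 -m handwheel '0 0 0 0.0005 0 0 0.035;0 0 0 0.001 0 0 0.035;0 0 0 0.0015 0 0 0.035;0 0 0 0.0015 0 0 0.035'
```

```text
time_s: 6.43
ee_pos: [657.0, -52.6, 78.0]
ee_rot: [173.8, 90.0, 164.1]
force: [0.2, 0.1, -1.0]
gripper_width: 48.0
time_s: 6.77
ee_pos: [657.2, -52.6, 77.1]
ee_rot: [14.7, 90.0, 5.1]
force: [0.4, 0.5, -0.2]
gripper_width: 47.8
```

```bash

python3 -m handwheel '0 0 0 0.0005 0 0 0.035;0 0 0 0.001 0 0 0.035;0 0 0 0.0015 0 0 0.035;0 0 0 0.0015 0 0 0.035'
python3 -m handwheel '0 0 0 0.0005 0 0 0.035;0 0 0 0.001 0 0 0.035;0 0 0 0.001 0 0 0.035'
```

```text
time_s: 7.1
ee_pos: [657.3, -52.6, 76.5]
ee_rot: [8.0, 90.0, -1.7]
force: [-1.4, 0.4, 5.8]
gripper_width: 47.9
time_s: 7.35
ee_pos: [657.4, -52.6, 76.5]
ee_rot: [6.5, 89.9, -3.2]
force: [-3.0, -0.3, 10.0]
gripper_width: 47.6
```

```bash

python3 -m handwheel '0 0 0 0 0 0 0.075;0 0 0 0 0 0 0.075;0 0 0 0 0 0 0.075;0 0 0 -0.02 0 0 0.075;0 0 0 -0.06 0 0 0.09;0 0 0 -0.1 0 0 0.09;0 0 0 -0.14 0 0 0.09;0 0 0 -0.14 0 0 0.09'
python3 - <<'E'
from h import *
goto(403.5,267,220,74)
E
```

```text
time_s: 8.02
ee_pos: [661.4, -53.0, 223.7]
ee_rot: [4.3, 89.1, -5.3]
force: [0.9, -0.7, 1.4]
gripper_width: 90.0
t 8.0 at [661.4 -53.  223.7] yaw 80.3 tilt 0.9 q6 -86 F [ 0.9 -0.7  1.4] w 90.0
-> turn [ 6.34  0.94 -0.12] shift -0.0010 0.2722 -0.3080
```

```bash

python3 -m handwheel '6.3 0 0 0 0.027 -0.031 0.09;6.3 0 0 0 0.054 -0.062 0.09;6.3 0 0 0 0.081 -0.092 0.09;6.3 0 0 0 0.109 -0.123 0.09;6.3 0 0 0 0.136 -0.154 0.09;6.3 0 0 0 0.163 -0.185 0.09;6.3 0 0 0 0.19 -0.216 0.09;6.3 0 0 0 0.218 -0.246 0.09;6.3 0 0 0 0.245 -0.277 0.09;6.3 0 0 0 0.272 -0.306 0.09;6.3 0 0 0 0.272 -0.306 0.09;6.3 0 0 0 0.272 -0.306 0.09'
python3 - <<'E'
from h import *
goto(403.5,267,220,74)
im,c=grab('wrist'); np.savez('w5.npz',im=im,K=c[0],T=c[1]);cv2.imwrite('pics/w5.png',cv2.resize(im[:,:,::-1],(800,600)))
s,_=grab('scene'); cv2.imwrite('pics/s5.png',cv2.resize(s[170:330,180:420,::-1],(720,480)))
E
```

```text
time_s: 9.02
ee_pos: [400.0, 268.2, 214.2]
ee_rot: [-52.4, 90.0, -68.2]
force: [-1.0, -0.3, -0.6]
gripper_width: 90.4
t 9.0 at [400.  268.2 214.2] yaw 74.3 tilt 0.0 q6 -42 F [-1.  -0.3 -0.6] w 90.4
-> turn [0.29 0.01 0.01] shift -0.0058 -0.0002 0.0037
```

View pics/w5.png

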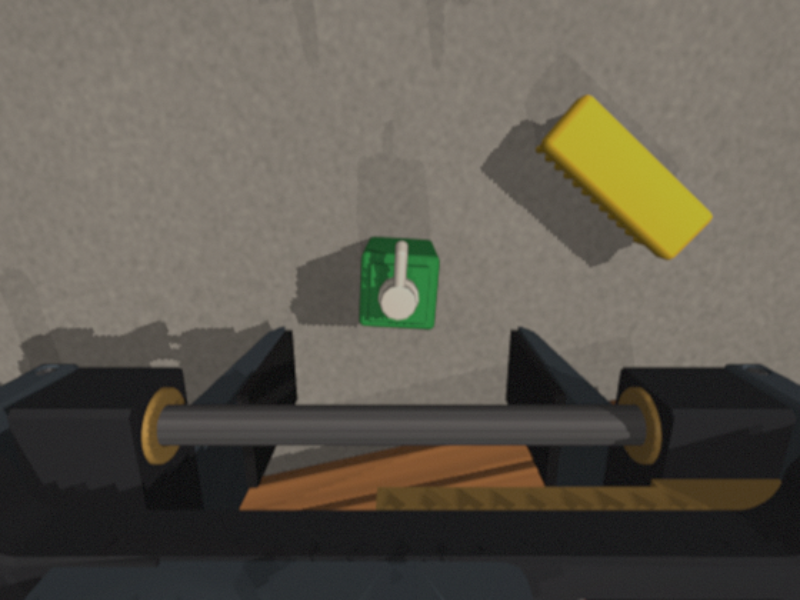

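View pics/s5.png

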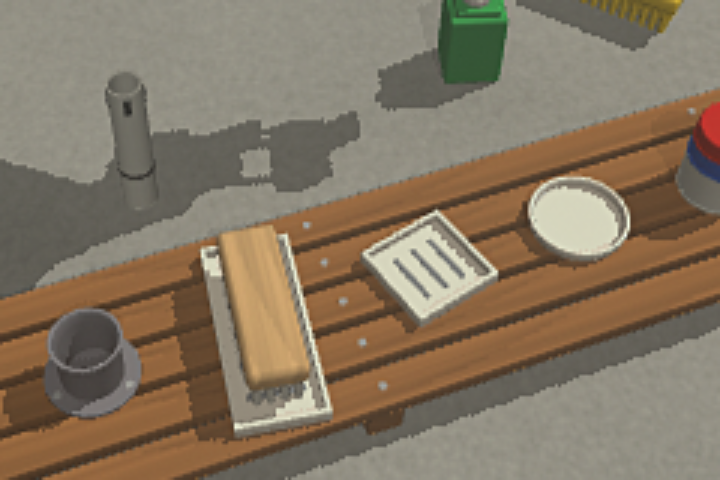

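The brush sits in the oblong dish. The dispenser is centred between the fingers and turned about 3° clockwise, with its bottom edge from (361,325) to (435,329).

```bash
python3 - <<'E'
from h import *
d=np.load('w5.npz'); c=(d['K'],d['T'])
P=onz(c,np.array([(361,326),(435,329),(438,258),(366,253)])*.7,82); print(P.round(1),P.mean(0).round(1)); 
for i,j in((0,1),(3,2),(1,2),(0,3)): e=P[j]-P[i]; print(np.degrees(np.arctan2(e[1],e[0])).round(1),np.linalg.norm(e).round(1))
print(onz(c,np.array([(398,298)])*.7,108))
goto(403.5,267,42,71)
E
```

```text
[[421.2 232.1  82. ]
 [438.1 283.7  82. ]
 [387.5 299.   82. ]
 [370.4 251.4  82. ]] [404.3 266.6  82. ]
71.8 54.4
70.3 50.5
163.3 52.9
159.1 54.3
[[400.74422624 266.24289241 108.        ]]
t 9.1 at [401.5 266.6 214.2] yaw 74.1 tilt 0.0 q6 -42 F [-0.5  0.5  0.6] w 90.3
-> turn [3.05 0.02 0.03] shift 0.1722 0.0010 0.0017
```

```bash

python3 -m handwheel '3 0 0 0.03 0.001 0.002 0.09;3 0 0 0.06 0.001 0.002 0.09;3 0 0 0.085 0.001 0.002 0.09;3 0 0 0.11 0.001 0.002 0.09;3 0 0 0.13 0.001 0.002 0.09;3 0 0 0.15 0.001 0.002 0.09;3 0 0 0.165 0.001 0.002 0.09;3 0 0 0.172 0.001 0.002 0.09;3 0 0 0.172 0.001 0.002 0.09;3 0 0 0.172 0.001 0.002 0.06;3 0 0 0.172 0.001 0.002 0.06' 30
python3 -m handwheel '0 0 0 0 0 0 0.04;0 0 0 0 0 0 0.04;0 0 0 0 0 0 0.04;0 0 0 0 0 0 0.04;0 0 0 0 0 0 0.04;0 0 0 0 0 0 0.04' 30
python3 -m handwheel '0 0 0 -0.005 0 0 0.04;0 0 0 -0.015 0 0 0.04;0 0 0 -0.03 0 0 0.04;0 0 0 -0.05 0 0 0.04;0 0 0 -0.07 0 0 0.04;0 0 0 -0.08 0 0 0.04;0 0 0 -0.085 0 0 0.04;0 0 0 -0.085 0 0 0.04' 30
python3 - <<'E'
from h import *
goto(650.5,97,118,102.7)
goto(650.5,97,118,12.7)
E
```

```text
time_s: 10.03
ee_pos: [404.5, 267.4, 43.3]
ee_rot: [51.6, 89.9, 32.6]
force: [-1.0, -0.5, -0.0]
gripper_width: 79.4
time_s: 10.53
ee_pos: [403.4, 267.2, 43.0]
ee_rot: [-2.0, 90.0, -21.0]
force: [-0.5, -2.5, 6.1]
gripper_width: 55.6
time_s: 11.2
ee_pos: [403.7, 267.7, 128.2]
ee_rot: [59.4, 89.9, 40.4]
force: [0.3, 0.1, -3.7]
gripper_width: 55.6
t 11.2 at [403.7 267.7 128.2] yaw 71.0 tilt 0.1 q6 -39 F [ 0.3  0.1 -3.7] w 55.6
-> turn [-31.66   0.08  -0.08] shift 0.0104 -0.0813 0.2889
t 11.2 at [403.7 267.7 128.2] yaw 71.0 tilt 0.1 q6 -39 F [ 0.3  0.1 -3.7] w 55.6
-> turn [58.34  0.   -0.12] shift 0.0104 -0.0813 0.2889
```

```bash

python3 -m handwheel '-2 0 0 0 -0.004 0.013 0.04;-5 0 0 0 -0.011 0.038 0.04;-8 0 0 0 -0.019 0.068 0.04;-12 0 0 0 -0.028 0.1 0.04;-16 0 0 0 -0.038 0.135 0.04;-20 0 0 0 -0.048 0.17 0.04;-24 0 0 0 -0.058 0.205 0.04;-27 0 0 0 -0.067 0.237 0.04;-30 0 0 0 -0.074 0.265 0.04;-31.7 0 0 0 -0.079 0.282 0.04;-31.7 0 0 0 -0.0813 0.289 0.04;-31.7 0 0 0 -0.0813 0.289 0.04'
python3 -m handwheel '0 0 0 0 0 0 0.04;0 0 0 0 0 0 0.04'
python3 - <<'E'
from h import *
goto(650.5,97,97,102.7)
im,c=grab('wrist');cv2.imwrite('pics/w6.png',im[:,:,::-1])
E
```

```text
time_s: 12.2
ee_pos: [650.5, 95.5, 125.5]
ee_rot: [173.6, 89.9, -173.8]
force: [-0.2, 0.6, -3.3]
gripper_width: 55.7
time_s: 12.37
ee_pos: [648.7, 97.4, 126.8]
ee_rot: [158.6, 89.9, 171.4]
force: [0.1, 0.2, -2.9]
gripper_width: 55.6
t 12.4 at [648.7  97.4 126.8] yaw 102.8 tilt 0.1 q6 -95 F [ 0.1  0.2 -2.9] w 55.6
-> turn [ 0.05 -0.13 -0.05] shift 0.0298 -0.0008 0.0017
```

View pics/w6.png

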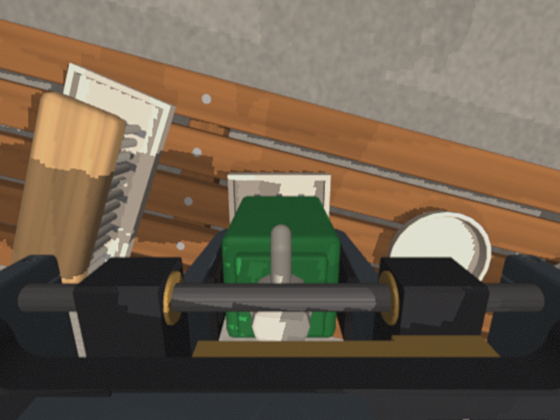

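The dispenser is over the square dish and parallel to it (dish near edge at row 176, columns 229–331). The brush sits in its dish at the left.

```bash

python3 -m handwheel '0 0 0 0.005 0 0.001 0.04;0 0 0 0.01 0 0.001 0.04;0 0 0 0.015 0 0.001 0.04;0 0 0 0.02 0 0.001 0.04;0 0 0 0.024 0 0.001 0.04;0 0 0 0.027 0 0.001 0.04;0 0 0 0.028 0 0.001 0.04;0 0 0 0.028 0 0.001 0.04'
python3 -m handwheel '0 0 0 0.0007 0 0 0.04;0 0 0 0.0014 0 0 0.04;0 0 0 0.002 0 0 0.04;0 0 0 0.002 0 0 0.04'
```

```text
time_s: 13.08
ee_pos: [651.1, 96.7, 99.0]
ee_rot: [169.4, 90.0, -177.9]
force: [0.2, 0.2, -2.7]
gripper_width: 55.7
time_s: 13.42
ee_pos: [651.2, 96.7, 97.5]
ee_rot: [49.3, 90.0, 62.0]
force: [-0.3, 0.1, -2.5]
gripper_width: 55.9
```

```bash

python3 -m handwheel '0 0 0 0.0006 0 0 0.04;0 0 0 0.0012 0 0 0.04;0 0 0 0.0018 0 0 0.04;0 0 0 0.0018 0 0 0.04'
python3 -m handwheel '0 0 0 0.0005 0 0 0.04;0 0 0 0.001 0 0 0.04;0 0 0 0.001 0 0 0.04'
```

```text
time_s: 13.75
ee_pos: [651.5, 96.8, 97.0]
ee_rot: [-0.7, 89.9, 12.0]
force: [-1.5, 0.3, 5.3]
gripper_width: 55.7
time_s: 14.0
ee_pos: [651.5, 96.8, 97.0]
ee_rot: [-1.6, 89.9, 11.2]
force: [-3.4, -0.6, 8.7]
gripper_width: 55.9
```

```bash

python3 -m handwheel '0 0 0 0 0 0 0.075;0 0 0 0 0 0 0.085;0 0 0 0 0 0 0.085;0 0 0 -0.02 0 0 0.085;0 0 0 -0.06 0 0 0.09;0 0 0 -0.1 0 0 0.09;0 0 0 -0.14 0 0 0.09;0 0 0 -0.14 0 0 0.09;0 0 0 -0.14 0 0 0.09'
python3 - <<'E'
from h import *
goto(388.5,-264.5,210,72)
s,c=grab('side'); cv2.imwrite('pics/s7.png',cv2.resize(s[100:300,200:500,::-1],(750,500)))
E
```

```text
time_s: 14.75
ee_pos: [652.7, 97.0, 237.7]
ee_rot: [-4.2, 89.6, 8.5]
force: [0.3, 0.3, -0.4]
gripper_width: 90.0
t 14.8 at [652.7  97.  237.7] yaw 102.7 tilt 0.4 q6 -95 F [ 0.3  0.3 -0.4] w 90.0
-> turn [30.73  0.37 -0.07] shift 0.0256 -0.2943 -0.3376
```

View pics/s7.png

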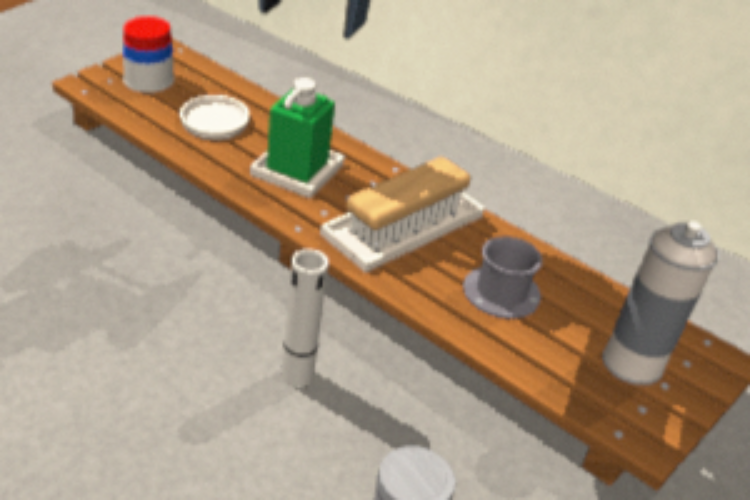

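The dispenser (300,140) and brush (410,195) both stand flat inside their dishes. On to the tin.

```bash

python3 -m handwheel '3 0 0 0 -0.03 -0.034 0.09;6 0 0 0 -0.06 -0.068 0.09;9 0 0 0 -0.09 -0.102 0.09;12 0 0 0.005 -0.12 -0.136 0.09;15 0 0 0.01 -0.15 -0.17 0.09;18 0 0 0.015 -0.18 -0.204 0.09;21 0 0 0.02 -0.21 -0.238 0.09;24 0 0 0.025 -0.24 -0.272 0.09;27 0 0 0.025 -0.268 -0.306 0.09;30.7 0 0 0.025 -0.294 -0.3376 0.09;30.7 0 0 0.025 -0.294 -0.3376 0.09;30.7 0 0 0.025 -0.294 -0.3376 0.09'
python3 -m handwheel '0 0 0 0 0 0 0.09;0 0 0 0 0 0 0.09'
python3 - <<'E'
from h import *
goto(388.5,-264.5,23,72)
im,c=grab('wrist'); np.savez('w8.npz',im=im,K=c[0],T=c[1]);cv2.imwrite('pics/w8.png',im[:,:,::-1])
E
```

```text
time_s: 15.8
ee_pos: [382.5, -267.4, 207.5]
ee_rot: [-169.5, 89.7, 172.2]
force: [-0.1, 0.2, 0.3]
gripper_width: 89.9
time_s: 15.97
ee_pos: [386.4, -263.8, 208.3]
ee_rot: [147.2, 89.8, 129.3]
force: [0.7, 1.0, -0.5]
gripper_width: 89.8
t 16.0 at [ 386.4 -263.8  208.3] yaw 72.0 tilt 0.2 q6 -108 F [ 0.7  1.  -0.5] w 89.8
-> turn [ 0.01 -0.14 -0.09] shift 0.1853 -0.0003 0.0027
```

View pics/w8.png

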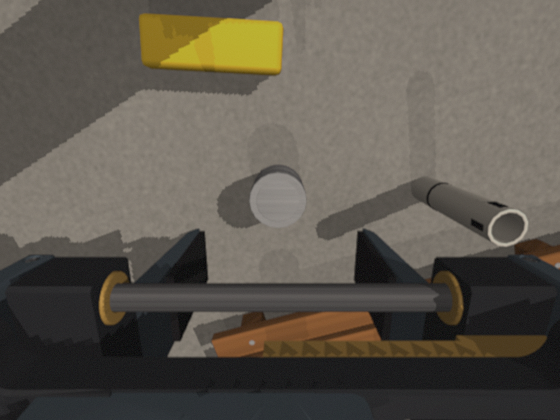

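The tin top is at (278,199), central between the fingers. The tube is well off to the right.

```bash
python3 - <<'E'
from h import *
d=np.load('w8.npz'); c=(d['K'],d['T']); p=onz(c,[(278,199)],63)[0]; print(p.round(1)); t=(506,225)
print('tube',onz(c,[t],150).round(1)); goto(p[0],p[1],23,72)
E
python3 -m handwheel '0 0 0 0.03 0 0.0025 0.09;0 0 0 0.06 0 0.0025 0.09;0 0 0 0.09 0 0.0025 0.09;0 0 0 0.115 0 0.0025 0.09;0 0 0 0.135 0 0.0025 0.09;0 0 0 0.155 0 0.0025 0.09;0 0 0 0.17 0 0.0025 0.09;0 0 0 0.182 0 0.0025 0.09;0 0 0 0.185 0 0.0025 0.09;0 0 0 0.185 0 0.0025 0.09'
```

```text
[ 387.2 -266.5   63. ]
tube [[442.3 -94.2 150. ]]
t 16.0 at [ 386.9 -263.5  208.6] yaw 72.1 tilt 0.1 q6 -108 F [ 0.2 -0.7 -0.1] w 89.9
-> turn [ 0.08 -0.11 -0.07] shift 0.1856 -0.0029 0.0015
time_s: 16.85
ee_pos: [389.3, -263.8, 23.6]
ee_rot: [157.1, 89.8, 139.2]
force: [0.2, 0.2, 0.9]
gripper_width: 89.9
```

Next I shift to (388,-266), grip, and lift to about z 210.

```bash

python3 -m handwheel '0 0 0 0 -0.002 -0.001 0.09;0 0 0 0 -0.002 -0.001 0.07;0 0 0 0 -0.002 -0.001 0.05;0 0 0 0 -0.002 -0.001 0.05;0 0 0 0 -0.002 -0.001 0.05;0 0 0 0 -0.002 -0.001 0.05;0 0 0 0 -0.002 -0.001 0.05;0 0 0 0 -0.002 -0.001 0.05' 30
python3 -m handwheel '0 0 0 -0.005 0 0 0.05;0 0 0 -0.02 0 0 0.05;0 0 0 -0.045 0 0 0.05;0 0 0 -0.075 0 0 0.05;0 0 0 -0.105 0 0 0.05;0 0 0 -0.135 0 0 0.05;0 0 0 -0.16 0 0 0.05;0 0 0 -0.18 0 0 0.05;0 0 0 -0.19 0 0 0.05;0 0 0 -0.19 0 0 0.05' 30
python3 - <<'E'
from h import *
goto(652,236.5,205,72)
E
```

```text
time_s: 17.52
ee_pos: [387.7, -267.0, 25.0]
ee_rot: [-14.8, 90.0, -32.8]
force: [-0.6, 0.5, 4.5]
gripper_width: 62.2
time_s: 18.35
ee_pos: [388.4, -267.4, 216.5]
ee_rot: [-16.0, 89.8, -34.0]
force: [0.1, -0.6, -1.7]
gripper_width: 61.7
t 18.4 at [ 388.4 -267.4  216.5] yaw 72.0 tilt 0.2 q6 -108 F [ 0.1 -0.6 -1.7] w 61.7
-> turn [0.03 0.23 0.07] shift 0.0113 0.5607 0.0953
```

```bash

python3 -m handwheel '0 0 0 0 0.012 0.002 0.05;0 0 0 0 0.035 0.006 0.05;0 0 0 0 0.065 0.011 0.05;0 0 0 0 0.1 0.017 0.05;0 0 0 0 0.135 0.023 0.05;0 0 0 0 0.17 0.029 0.05;0 0 0 0 0.205 0.035 0.05;0 0 0 0 0.24 0.041 0.05;0 0 0 0 0.275 0.047 0.05;0 0 0 0 0.31 0.053 0.05;0 0 0 0 0.345 0.059 0.05;0 0 0 0 0.38 0.065 0.05'
python3 -m handwheel '0 0 0 0 0.035 0.006 0.05;0 0 0 0 0.07 0.012 0.05;0 0 0 0 0.105 0.018 0.05;0 0 0 0 0.135 0.023 0.05;0 0 0 0 0.158 0.026 0.05;0 0 0 0 0.172 0.029 0.05;0 0 0 0 0.18 0.03 0.05;0 0 0 0 0.18 0.03 0.05;0 0 0 0 0.18 0.03 0.05'
python3 - <<'E'
from h import *
goto(652,236.5,79,72)
E
```

```text
time_s: 19.35
ee_pos: [566.0, 76.2, 212.2]
ee_rot: [-155.4, 89.8, -173.3]
force: [0.3, -0.5, -1.6]
gripper_width: 61.9
time_s: 20.1
ee_pos: [649.9, 236.0, 213.0]
ee_rot: [-135.5, 89.8, -153.4]
force: [-0.1, -0.9, -1.8]
gripper_width: 61.4
t 20.1 at [649.9 236.  213. ] yaw 72.0 tilt 0.2 q6 -53 F [-0.1 -0.9 -1.8] w 61.4
-> turn [ 0.04 -0.14  0.14] shift 0.1340 0.0015 0.0022
```

```bash

python3 -m handwheel '0 0 0 0.02 0.0015 0.002 0.05;0 0 0 0.045 0.0015 0.002 0.05;0 0 0 0.07 0.0015 0.002 0.05;0 0 0 0.09 0.0015 0.002 0.05;0 0 0 0.103 0.0015 0.002 0.05;0 0 0 0.11 0.0015 0.002 0.05;0 0 0 0.11 0.0015 0.002 0.05;0 0 0 0.11 0.0015 0.002 0.05'
python3 - <<'E'
from h import *
goto(652,236.5,79,72)
im,c=grab('wrist'); np.savez('w9.npz',im=im,K=c[0],T=c[1])
s,cs=grab('scene'); 
v=np.hstack([cv2.resize(im[100:300,180:380],(400,400)),cv2.resize(s[205:265,342:402],(400,400))]);cv2.imwrite('pics/w9.png',v[:,:,::-1])
E
```

```text
time_s: 20.77
ee_pos: [653.1, 236.6, 105.2]
ee_rot: [23.7, 90.0, 5.7]
force: [0.4, -0.2, -0.8]
gripper_width: 61.8
t 20.8 at [653.1 236.6 105.2] yaw 72.0 tilt 0.0 q6 -53 F [ 0.4 -0.2 -0.8] w 61.8
-> turn [-0.01  0.01 -0.01] shift 0.0262 -0.0005 -0.0010
```

View pics/w9.png

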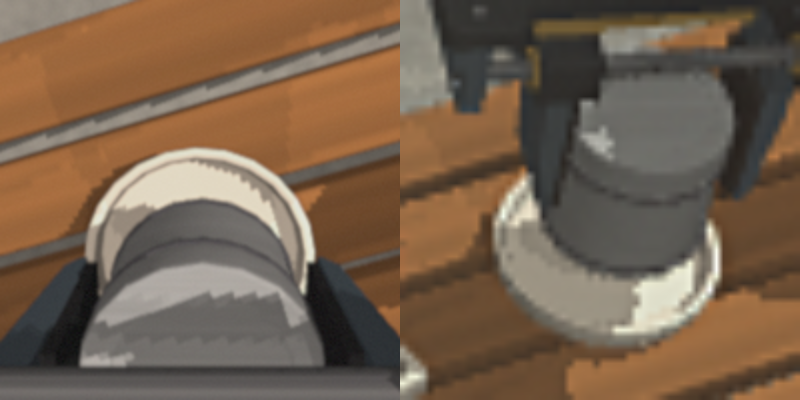

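The left crop shows the tin's lower near edge at (203,200) against the dish's near rim at (200,150). The right crop shows the tin hanging above the round dish. I'll check this by ray casting.

```bash
python3 - <<'E'
from h import *
d=np.load('w9.npz'); c=(d['K'],d['T']); T=pose(env.state())
def rel(P): return ((P-T[:3,3])@T[:3,:3])[:,1:].round(1)
# near points: tin bottom edge (z 80), dish outer rim near (z 62); y/z tool coords relative to TCP
print('tin near',rel(onz(c,[(281.5,200)],80)),'dish near',rel(onz(c,[(280,175)],62)))
# rim left/right: outer rim extremes in left crop x 88..312 at row ~250
print('dish L,R',rel(onz(c,[(224,225),(336.5,225)],62)))
E
```

```text
tin near [[ -0.  -28.7]] dish near [[ -1.1 -42.3]]
dish L,R [[-42.4  -5.1]
 [ 40.5  -5. ]]
```

```bash

python3 -m handwheel '0 0 0 0.005 -0.001 -0.0015 0.05;0 0 0 0.01 -0.001 -0.0015 0.05;0 0 0 0.015 -0.001 -0.0015 0.05;0 0 0 0.019 -0.001 -0.0015 0.05;0 0 0 0.022 -0.001 -0.0015 0.05;0 0 0 0.0245 -0.001 -0.0015 0.05;0 0 0 0.0255 -0.001 -0.0015 0.05;0 0 0 0.0255 -0.001 -0.0015 0.05'
python3 -m handwheel '0 0 0 0.0005 0 0 0.05;0 0 0 0.001 0 0 0.05;0 0 0 0.001 0 0 0.05'
```

```text
time_s: 21.53
ee_pos: [651.4, 237.0, 79.2]
ee_rot: [46.2, 90.0, 28.2]
force: [-0.4, -0.4, -2.0]
gripper_width: 61.7
time_s: 21.78
ee_pos: [651.5, 237.0, 79.1]
ee_rot: [41.3, 89.9, 23.3]
force: [-1.2, -0.6, 3.3]
gripper_width: 61.7
```

```bash

python3 -m handwheel '0 0 0 0 0 0 0.075;0 0 0 0 0 0 0.088;0 0 0 0 0 0 0.09;0 0 0 0 0 0 0.09;0 0 0 -0.015 0 0 0.09;0 0 0 -0.05 0 0 0.09;0 0 0 -0.09 0 0 0.09;0 0 0 -0.13 0 0 0.09;0 0 0 -0.15 0 0 0.09;0 0 0 -0.15 0 0 0.09'
python3 - <<'E'
from h import *
goto(443.5,-91.7,225,72)
E
```

```text
time_s: 22.62
ee_pos: [654.0, 237.8, 235.1]
ee_rot: [37.2, 89.3, 19.3]
force: [0.7, 0.9, -0.3]
gripper_width: 90.0
t 22.6 at [654.  237.8 235.1] yaw 72.0 tilt 0.7 q6 -53 F [ 0.7  0.9 -0.3] w 90.0
-> turn [ 0.03  0.56 -0.43] shift 0.0062 -0.3784 -0.0987
```

```bash

python3 -m handwheel '0 0 0 0 -0.038 -0.01 0.09;0 0 0 0 -0.076 -0.02 0.09;0 0 0 0 -0.114 -0.03 0.09;0 0 0 0 -0.152 -0.039 0.09;0 0 0 0 -0.19 -0.049 0.09;0 0 0 0 -0.228 -0.059 0.09;0 0 0 0 -0.266 -0.069 0.09;0 0 0 0 -0.304 -0.078 0.09;0 0 0 0 -0.342 -0.088 0.09;0 0 0 0 -0.377 -0.096 0.09;0 0 0 0 -0.377 -0.096 0.09;0 0 0 0 -0.377 -0.096 0.09'
python3 -m handwheel '0 0 0 0 0 0 0.09;0 0 0 0 0 0 0.09'
python3 - <<'E'
from h import *
goto(443.5,-91.7,82,72)
im,c=grab('wrist'); np.savez('w10.npz',im=im,K=c[0],T=c[1]);s,cs=grab('scene')
cv2.imwrite('pics/w10.png',np.hstack([im[60:340,60:500],cv2.resize(s[170:340,180:420],(395,280))])[:,:800,::-1])
E
```

```text
time_s: 23.62
ee_pos: [442.7, -93.1, 227.6]
ee_rot: [152.7, 90.0, 134.5]
force: [-1.1, 0.5, -0.6]
gripper_width: 90.2
time_s: 23.78
ee_pos: [444.2, -91.3, 227.8]
ee_rot: [127.7, 90.0, 109.8]
force: [0.2, -0.0, -1.1]
gripper_width: 90.4
t 23.8 at [444.2 -91.3 227.8] yaw 72.1 tilt 0.0 q6 -85 F [ 0.2 -0.  -1.1] w 90.4
-> turn [ 0.1  -0.02 -0.03] shift 0.1458 -0.0007 -0.0005
```

View pics/w10.png

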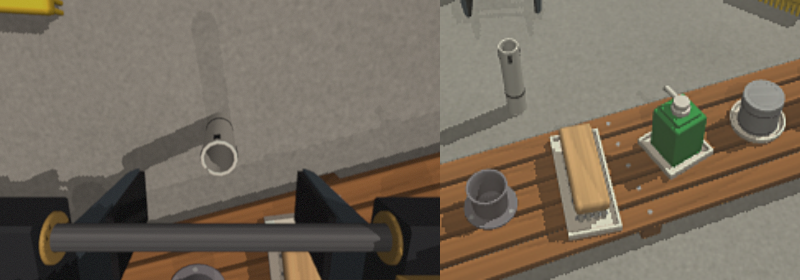

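The tin is in the round dish. The tube top is at full-frame pixel (279,218), centred between the fingers. Next I descend.

```bash
python3 - <<'E'
from h import *
d=np.load('w10.npz'); c=(d['K'],d['T']); print(onz(c,[(279,217)],150).round(1), onz(c,[(278.5,197)],0).round(1))
E
python3 -m handwheel '0 0 0 0.02 0 0 0.09;0 0 0 0.045 0 0 0.09;0 0 0 0.07 0 0 0.09;0 0 0 0.095 0 0 0.09;0 0 0 0.115 0 0 0.09;0 0 0 0.13 0 0 0.09;0 0 0 0.14 0 0 0.09;0 0 0 0.145 0 0 0.09;0 0 0 0.145 0 0 0.09;0 0 0 0.145 0 0 0.09'
python3 -c "
from h import *
goto(443.5,-91.7,82,72)"
```

```text
[[444.2 -92.4 150. ]] [[462.7 -99.8   0. ]]
time_s: 24.72
ee_pos: [444.2, -91.7, 83.3]
ee_rot: [36.8, 90.0, 18.9]
force: [-0.5, -0.7, -0.5]
gripper_width: 89.9
t 24.7 at [444.2 -91.7  83.3] yaw 72.1 tilt 0.0 q6 -85 F [-0.5 -0.7 -0.5] w 89.9
-> turn [ 0.09  0.01 -0.01] shift 0.0013 -0.0002 -0.0007
```

```bash

python3 -m handwheel '0 0 0 0 0 0 0.07;0 0 0 0 0 0 0.055;0 0 0 0 0 0 0.04;0 0 0 0 0 0 0.036;0 0 0 0 0 0 0.033;0 0 0 0 0 0 0.02;0 0 0 0 0 0 0.02;0 0 0 0 0 0 0.02;0 0 0 0 0 0 0.02' 25
python3 -m handwheel '0 0 0 -0.005 0 0 0.02;0 0 0 -0.02 0 0 0.02;0 0 0 -0.04 0 0 0.02;0 0 0 -0.065 0 0 0.02;0 0 0 -0.09 0 0 0.02;0 0 0 -0.11 0 0 0.02;0 0 0 -0.122 0 0 0.02;0 0 0 -0.127 0 0 0.02;0 0 0 -0.127 0 0 0.02;0 0 0 -0.127 0 0 0.02' 25
python3 -c "
from h import *
goto(640.5,-184.5,205,72)"
```

```text
time_s: 25.47
ee_pos: [443.7, -92.2, 83.1]
ee_rot: [145.7, 90.0, 127.8]
force: [-0.1, -1.1, 0.0]
gripper_width: 32.9
time_s: 26.3
ee_pos: [443.2, -92.0, 209.6]
ee_rot: [-178.4, 89.9, 163.6]
force: [0.0, 0.9, -1.9]
gripper_width: 31.4
t 26.3 at [443.2 -92.  209.6] yaw 72.0 tilt 0.1 q6 -85 F [ 0.   0.9 -1.9] w 31.4
-> turn [ 0.04 -0.06  0.  ] shift 0.0044 -0.0271 0.2162
```

```bash

python3 -m handwheel '0 0 0 0 -0.001 0.01 0.02;0 0 0 0 -0.004 0.03 0.02;0 0 0 0 -0.007 0.055 0.02;0 0 0 0 -0.01 0.085 0.02;0 0 0 0 -0.014 0.115 0.02;0 0 0 0 -0.018 0.145 0.02;0 0 0 0 -0.022 0.172 0.02;0 0 0 0 -0.025 0.195 0.02;0 0 0 0 -0.027 0.209 0.02;0 0 0 0 -0.027 0.216 0.02;0 0 0 0 -0.027 0.216 0.02;0 0 0 0 -0.027 0.216 0.02'
python3 -m handwheel '0 0 0 0 0 0 0.02;0 0 0 0 0 0 0.02'
python3 - <<'E'
from h import *
goto(640.5,-184.5,136,72)
im,c=grab('wrist');s,ca=grab('scene');b,cb=grab('side'); np.savez('w11.npz',im=im,K=c[0],T=c[1],s=s,b=b)
cv2.imwrite('pics/w11.png',np.hstack([cv2.resize(im[80:280,130:430],(399,400)),cv2.resize(s[210:310,160:260],(400,400))])[:,:,::-1])
cv2.imwrite('pics/w11b.png',cv2.resize(b[130:250,350:470],(480,480))[:,:,::-1])
E
```

```text
time_s: 27.3
ee_pos: [640.3, -184.2, 208.8]
ee_rot: [177.3, 89.8, 159.4]
force: [-0.9, 0.1, -0.9]
gripper_width: 31.4
time_s: 27.47
ee_pos: [640.0, -184.0, 210.3]
ee_rot: [163.9, 90.0, 145.9]
force: [-0.2, 0.3, -1.4]
gripper_width: 31.7
t 27.5 at [ 640.  -184.   210.3] yaw 72.0 tilt 0.0 q6 -89 F [-0.2  0.3 -1.4] w 31.7
-> turn [ 0.05 -0.03 -0.01] shift 0.0743 -0.0004 0.0007
```

View pics/w11.png

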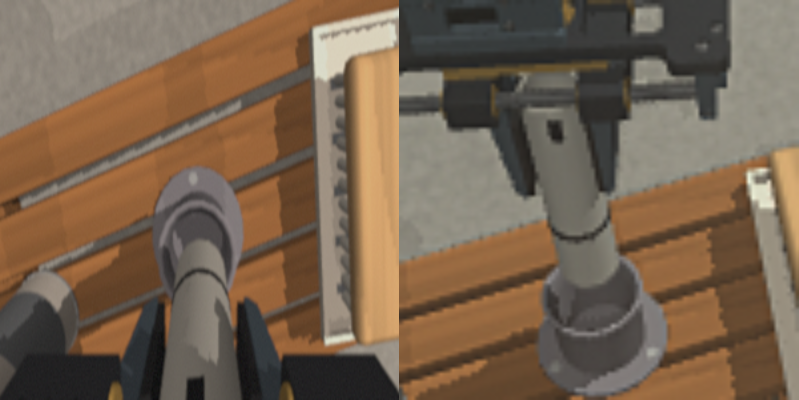

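View pics/w11b.png

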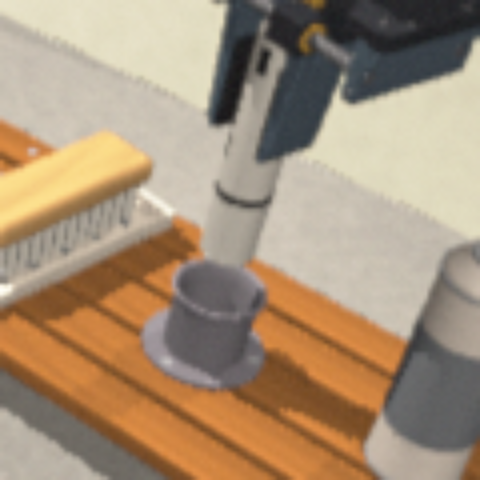

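The tube hangs just above the sleeve in all three views. Scene: tube end at about (207,279), mouth centre at about (208,284). Side: tube end at (407,194), mouth centre at (405,202.5).

```bash
python3 - <<'E'
from h import *
np.set_printoptions(precision=1,suppress=True)
d=np.load('w11.npz'); c=(d['K'],d['T'])
ca,cb=[(np.array(q['mtx']),np.array(q['T'])) for q in map(env.get_calibration,('scene','side'))]
print('tube end',tri(ca,(207,279.3),cb,(407,194)),onz(ca,[(207,279.3)],127),onz(cb,[(407,194)],127))
print('mouth',tri(ca,(208,284),cb,(405,202.5)),onz(ca,[(208,284)],100),onz(cb,[(405,202.5)],100))
f=lambda x,y:(130+x*300/399,80+y/2)
T=pose(env.state())
rel=lambda P:((P-T[:3,3])@T[:3,:3])[:,1:]
print('wrist rel y,z: tube near',rel(onz(c,[f(203,240)],127)),'tube L,R',rel(onz(c,[f(172,278),f(234,278)],127)),'mouth near',rel(onz(c,[f(197,196)],100)),'mouth L,R',rel(onz(c,[f(159,240),f(231,240)],100)))
print('flange near,L,R',rel(onz(c,[f(195,167),f(152,235),f(243,235)],54)))
E
```

```text
tube end (array([ 646.8, -186.6,  120.4]), np.float64(0.9219259992540837)) [[ 651.5 -187.4  127. ]] [[ 638.6 -189.5  127. ]]
mouth (array([ 644. , -187.8,   96.7]), np.float64(1.5381061826710016)) [[ 645.9 -187.2  100. ]] [[ 640.  -190.2  100. ]]
wrist rel y,z: tube near [[  2.  -13.6]] tube L,R [[-18.3   3.5]
 [ 22.3   3.5]] mouth near [[ -2.1 -27.6]] mouth L,R [[-29.2  -6.6]
 [ 22.1  -6.6]]
flange near,L,R [[ -4.  -34.8]
 [-39.7   2.5]
 [ 35.5   2.5]]
```

```bash

python3 -m handwheel '0 0 0 0 -0.003 -0.002 0.02;0 0 0 0.006 -0.003 -0.002 0.02;0 0 0 0.012 -0.003 -0.002 0.02;0 0 0 0.018 -0.003 -0.002 0.02;0 0 0 0.024 -0.003 -0.002 0.02;0 0 0 0.03 -0.003 -0.002 0.02;0 0 0 0.035 -0.003 -0.002 0.02;0 0 0 0.035 -0.003 -0.002 0.02'
python3 -m handwheel '0 0 0 0.003 0 0 0.02;0 0 0 0.006 0 0 0.02;0 0 0 0.009 0 0 0.02;0 0 0 0.009 0 0 0.02'
python3 - <<'E'
from h import *
goto(640.5,-184.5,136,72)
im,c=grab('wrist');s,ca=grab('scene');b,cb=grab('side')
cv2.imwrite('pics/w12.png',np.hstack([cv2.resize(s[230:310,165:245],(400,400)),cv2.resize(b[150:230,365:445],(400,400))])[:,:,::-1])
E
```

```text
time_s: 28.28
ee_pos: [637.3, -186.4, 173.4]
ee_rot: [178.4, 89.8, 160.4]
force: [-0.5, 0.1, -1.7]
gripper_width: 31.7
time_s: 28.62
ee_pos: [637.7, -186.6, 165.5]
ee_rot: [176.5, 89.9, 158.5]
force: [-0.2, 0.1, -0.2]
gripper_width: 31.6
t 28.6 at [ 637.7 -186.6  165.5] yaw 72.0 tilt 0.1 q6 -89 F [-0.2  0.1 -0.2] w 31.6
-> turn [ 0.03 -0.06 -0.  ] shift 0.0295 0.0028 0.0020
```

View pics/w12.png

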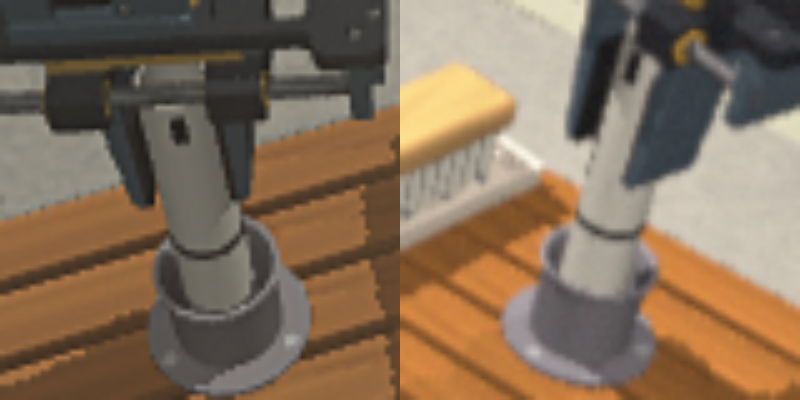

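The tube end is inside the mouth and centred in both views (scene: mouth 155–280, tube 180–248; side: mouth 537–657, tube 565–638). There is no contact force, so I continue down.

```bash

python3 -m handwheel '0 0 0 0.003 0 0 0.02;0 0 0 0.007 0 0 0.02;0 0 0 0.011 0 0 0.02;0 0 0 0.015 0 0 0.02;0 0 0 0.018 0 0 0.02;0 0 0 0.018 0 0 0.02'
python3 -m handwheel '0 0 0 0.003 0 0 0.02;0 0 0 0.006 0 0 0.02;0 0 0 0.008 0 0 0.02;0 0 0 0.009 0 0 0.02;0 0 0 0.009 0 0 0.02'
python3 -m handwheel '0 0 0 0.0007 0 0 0.02;0 0 0 0.0014 0 0 0.02;0 0 0 0.0014 0 0 0.02'
```

```text
time_s: 29.27
ee_pos: [637.4, -186.5, 147.0]
ee_rot: [177.9, 89.9, 160.0]
force: [-0.3, 0.5, -1.1]
gripper_width: 31.7
time_s: 29.68
ee_pos: [637.8, -186.6, 138.8]
ee_rot: [171.0, 90.0, 153.0]
force: [0.3, 0.7, -1.2]
gripper_width: 31.4
time_s: 29.93
ee_pos: [638.0, -186.7, 137.7]
ee_rot: [87.9, 90.0, 69.9]
force: [-0.4, 0.3, -1.4]
gripper_width: 32.0
```

```bash

python3 -m handwheel '0 0 0 0.0007 0 0 0.02;0 0 0 0.0014 0 0 0.02;0 0 0 0.0014 0 0 0.02'
python3 -m handwheel '0 0 0 0.0005 0 0 0.02;0 0 0 0.001 0 0 0.02;0 0 0 0.001 0 0 0.02'
```

```text
time_s: 30.18
ee_pos: [638.2, -186.7, 137.2]
ee_rot: [5.5, 89.9, -12.5]
force: [-0.7, 1.0, 3.2]
gripper_width: 31.8
time_s: 30.43
ee_pos: [638.3, -186.7, 137.1]
ee_rot: [3.0, 89.9, -14.9]
force: [-1.2, 0.9, 8.0]
gripper_width: 31.7
```

The floor was met at TCP z 137.1, exactly the grasp height of 83 plus the floor at 54. Next I release.

```bash

python3 -m handwheel '0 0 0 0 0 0 0.036;0 0 0 0 0 0 0.045;0 0 0 0 0 0 0.06;0 0 0 0 0 0 0.08;0 0 0 0 0 0 0.08;0 0 0 0 0 0 0.08;0 0 0 -0.02 0 0 0.08;0 0 0 -0.05 0 0 0.08;0 0 0 -0.09 0 0 0.08;0 0 0 -0.13 0 0 0.08;0 0 0 -0.16 0 0 0.08;0 0 0 -0.16 0 0 0.08'
python3 -m handwheel '0 0 0 0 0 -0.04 0.08;0 0 0 0 0 -0.08 0.08;0 0 0 0 0 -0.12 0.08;0 0 0 0 0 -0.16 0.08;0 0 0 0 0 -0.2 0.08;0 0 0 0 0 -0.2 0.08;0 0 0 0 0 -0.2 0.08'
python3 - <<'E'
from h import *
s,ca=grab('scene');b,cb=grab('side')
cv2.imwrite('pics/fin.png',np.vstack([cv2.resize(s[190:370,100:470],(600,292)),cv2.resize(b[90:280,210:510],(456,289),) if 0 else cv2.copyMakeBorder(cv2.resize(b[90:280,210:510],(456,289)),0,0,0,144,0)])[:,:,::-1])
E
```

```text
time_s: 31.43
ee_pos: [640.6, -187.5, 303.6]
ee_rot: [0.9, 89.2, -17.1]
force: [1.0, 0.1, 0.7]
gripper_width: 80.0
time_s: 32.02
ee_pos: [446.0, -124.4, 295.6]
ee_rot: [8.9, 90.0, -9.0]
force: [0.3, 0.5, -0.3]
gripper_width: 80.1
```

View pics/fin.png

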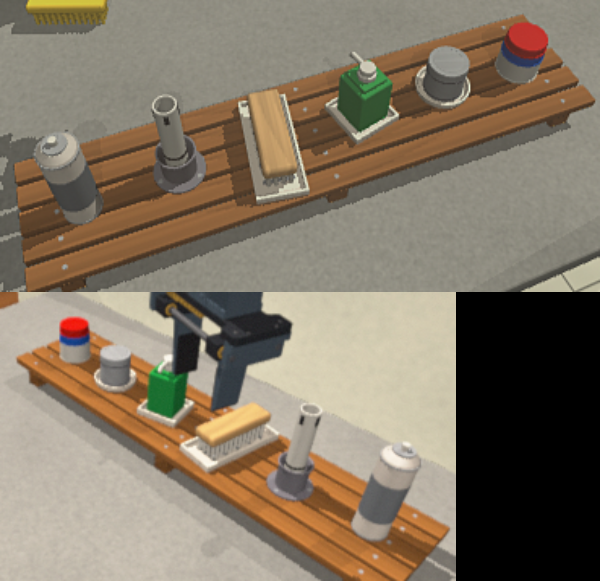

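All four items are upright in their holders, the tube's ring is at the sleeve rim, and the caps and can are unmoved. The arm is clear, so I'm handing in.

```bash
python3 -c "
from workcell import env
print(env.job_done(), env.state()['time_s'])"
```

```text
the job is handed in; nothing more can be done
the job is handed in; nothing more can be done
```

The job is handed in: brush, dispenser, tin and tube went into their holders in that order, and by the last pictures all four are upright in them. It took about 32 s of the 106 s.

- **Placing:** each item was lowered until the force reading showed it on the floor, about 3 to 10 N, and only then released. The tube touched bottom at TCP height 137.1 mm, which matches the height it was gripped at plus the sleeve floor.
- **Last pictures (scene and side):** the dark ring looks level with the sleeve rim. I judged that by eye at low resolution, without a separate measurement. The cap stack and spray can are standing where they were, and no robot part touched them or the yellow brushes.
- **Disagreements:** heights measured from two wrist-camera positions came out about 5 mm low. The views differed by up to about 5 mm on the tube's offset from the sleeve, so I moved 3 mm sideways as a compromise, and it went in without side contact.
- **Pictures:** I viewed 17, three over the budget of 14.

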